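# Gauge the re-cut keyway and fit the right key

### The arm

A 6-joint arm with a two-finger parallel gripper is mounted at the origin on the work surface. World frame = base frame: x ahead of the robot, y to its left, z up, the work surface at z = 0. Lengths are in m, angles in degrees, forces in N, time in s.
With the tool pointing down it reaches from about 0.325 to 0.85 m from the base axis. Payload 15.5 kg.
Tool frame: the origin (TCP) lies at the very end of the fingers, on their centre line; the grasp point (between the pads) lies arm.grip_depth behind it (arm.grip_depth is the distance from the TCP to the grasp point, in m); z points along the fingers, y is the line along which they close (so a half turn about z gives the same grasp; the last joint's range is limited). The gripper opens to 91 mm and grips with 3 to 60 N. Pads are 32 mm wide; open, the fingers measure 118 mm over their backs; the gripper's body (76 mm by 178 mm) begins 60 mm behind the grasp point.
Start: joints at [-79.784, 28.281, 77.091, -0, 74.628, -5.472], TCP at [0.169, -0.602, 0.214] pointing down, gripper open.
Joint ranges: [-166.48, 166.48], [-47.26, 123.95], [12.59, 153.08], [-70.14, 250.14], [6.76, 159.57], [-176.63, 176.63]. Speed limits (degrees/s): [108.29, 108.29, 147.25, 172.46, 172.46, 172.46].

### API

Orientations are given as a 3x3 rotation matrix whose columns are the frame's x, y, z axes.
In Python, from rig import arm gives the robot as it stands. Calls block until the motion is done:
- arm.move_to(position, orientation): joint-space move of the TCP to a pose.
- arm.move_l(position, orientation=None, feed=0.15): straight line of the TCP; orientation=None keeps the orientation; feed is the mean speed in m/s.
- arm.move_joints(angles): joint-space move.
- arm.grip(opening): finger opening in m; the grip force is fixed at half the most; returns when the fingers have stopped.
- arm.sleep(seconds).
- arm.solve_ik(position, orientation): joint angles nearest the present ones, or None.
- arm.snapshot(name): name is "scene" or "top" or "wrist"; returns the picture (384x512x3 uint8, red, green, blue); there is no depth.
- arm.get_calibration(name): a dict with "intrinsics" (3x3 intrinsics, pixels), "k1" (the pictures are not rectified: a ray, as slopes to the right and down, at radius r is drawn at 1 + k1 r^2 times it, then the intrinsics apply), "cam_to_world" (4x4, takes a point from camera to world coordinates). Camera axes: x right, y down, z forward; pixel columns grow to the right and rows downward; lengths in m; the calibration is good to about 2 mm. A picture is of the moment at which its call begins: read the wrist's pose just before it. get_calibration takes no time and is no camera call; for the wrist camera it gives the pose at the moment of the call.
A pose or a line that the arm cannot do raises arm.Unreachable and nothing moves.
- arm.sign_off(): hands the job in; it is judged then, once.
Readings, each from a call of its own:
- arm.current_t(): time.
- arm.current_joint_positions(): joint angles.
- arm.current_dq(): joint speeds.
- arm.current_tau(): joint torques, N m.
- arm.current_ee_pos(): TCP position.
- arm.current_tool_rot(): TCP orientation.
- arm.current_force(): force on the tool from outside, world axes, zero at the start.
- arm.current_torque(): the same for the moment, N m.
- arm.current_width(): finger opening in m.
- arm.current_grasp_force(): force on a finger pad.
Only numpy, scipy, OpenCV 4.12 (cv2) and the standard library are available. Lean on these libraries where they do the work, as an engineer would, in place of code of your own. Each camera call takes 0.05 s, during which the arm holds its last target. There are 200 camera calls.

### The job

The keyway in the pump pedestal has been re-cut and nobody noted how deep: take the sprung depth gauge, push its probe into the keyway until the base sits flat across it, hold it there with light, steady hand pressure for a second while you read the depth, then stand the gauge back on its setting plate. Then fit the one key of the four whose top will come closest to 10 mm proud of the pad, fully home in the keyway, and let go of it. Go gently on the machined faces and do not disturb the other things on the bench.

Things in the scene. Friction and masses are not known exactly. Their poses are not given: they have to be found in the camera images.
- pedestal: Cast bracket that carries a pump: green ribbed casting with a bare machined pad on top (130 x 100 mm), on steel packers, immovable. Origin at the centre of the underside of its 170 x 120 x 16 mm foot, 4 to 14 mm above the bench; the pad's top is 80 mm above that. Its x axis runs along the keyway, z up.
- keyway (a point): Centre of the mouth of the keyway in the pedestal's pad, level with the pad's top face, 84 to 94 mm above the bench. Straight-sided pocket closed at both ends, 63 mm long (x axis of this point), 21.5 mm wide (y axis), z up, mouth edges broken by 1 mm. Its flat bottom lies at an unknown depth, 5 to 19 mm.
- gauge: Sprung depth gauge, 0.5 kg, upright on its setting plate. Steel base bar 24 x 100 x 10 mm (x, y, z) and on it an upright grey body 22 x 26 mm (x, y) that ends 98 mm up: grip this 45 to 95 mm up. Origin: centre of the base's flat underside, where the blade-shaped probe, 5 x 19.5 mm (x, y), comes out; z up. In use base bar and blade lie across the keyway (x along its x), pressed on with 9 to 18 N.
- probe (a joint): How far the probe stands out below the base's underside, m: 0 flush (as on the plate), 0.024 fully out (in the air); with the base flat and the blade in a groove, the groove's depth (a blade caught on the pad is just pushed in and reads 0). Its spring pushes with 2.2 N fully out, 3.6 N flush. On the faces along the gauge's x a dark pointer shows it on a pale scale: 48 mm above the underside at 0, lower by the depth.
- plate: Dark flat setting plate, 90 x 140 x 14 mm (x, y, z), fixed on the bench; the gauge stands on it. Origin at the centre of its underside, so its top is 14 mm above that.
- key_16: Plain rectangular steel key, loose on the bench: 60 mm long (x), 20 mm wide (y), 16 mm high (z), 151 g. Origin at the centre of its underside, z up; it goes into the keyway this way up, length along the keyway. The four keys differ only in height: 16, 20, 24 and 28 mm.
- key_20: Plain rectangular steel key, loose on the bench: 60 mm long (x), 20 mm wide (y), 20 mm high (z), 188 g. Origin at the centre of its underside, z up; it goes into the keyway this way up, length along the keyway. The four keys differ only in height: 16, 20, 24 and 28 mm.
- key_24: Plain rectangular steel key, loose on the bench: 60 mm long (x), 20 mm wide (y), 24 mm high (z), 226 g. Origin at the centre of its underside, z up; it goes into the keyway this way up, length along the keyway. The four keys differ only in height: 16, 20, 24 and 28 mm.
- key_28: Plain rectangular steel key, loose on the bench: 60 mm long (x), 20 mm wide (y), 28 mm high (z), 264 g. Origin at the centre of its underside, z up; it goes into the keyway this way up, length along the keyway. The four keys differ only in height: 16, 20, 24 and 28 mm.
- impeller: Not part of the job, leave it alone: brass pump impeller, 80 mm across, 26 mm high. Origin at its underside.
- bearing: Not part of the job, leave it alone: ball bearing, 52 mm across, 15 mm high. Origin at its underside.
- hex_nut: Not part of the job, leave it alone: steel nut, 26 mm across, 13 mm high, among the keys. Origin at its underside.
- grease_can: Not part of the job, leave it alone: can, 64 mm across, 85 mm high. Origin at its underside.
- wrench: Not part of the job, leave it alone: open wrench 200 mm long, lying. Origin at its underside.
- pipe_elbow: Not part of the job, leave it alone: copper pipe elbow, lying, 27 mm high. Origin at its underside.
- ball_valve: Not part of the job, leave it alone: brass ball valve with a flat blue lever, 72 mm long, 41 mm high. Origin at its underside.

How it is judged:
By the outcome, as a careful person would: the job done as asked, in the order asked, and still so for the second after the job is handed in, with the robot touching nothing.
It also fails if it takes over 67 s, if anything falls off the work surface, if the arm or the gripper's body presses on something with over 40 N, if the wrist force passes 120 N, or if a joint passes its speed limit or range.

## Working session

There is one attempt and no reset: what is moved stays moved. The work goes in short steps, each a Python script; the robot and the scene stay as the last script left them, time stands still between calls to the robot, and variables do not carry over. Pictures are saved under pics/ and viewed, at most 10 in all, crops included, and the job is handed in when it is done.

```bash
ls; mkdir -p pics
python3 - <<'E'
from rig import arm
import cv2,numpy as np
np.set_printoptions(precision=4,suppress=True)
for n in("scene","top"):
    im=arm.snapshot(n); cv2.imwrite(f"pics/{n}0.png",im[:,:,::-1]); c=arm.get_calibration(n); print(n,c)
print(arm.grip_depth,arm.current_t(),arm.get_calibration("wrist"),arm.current_tool_rot(),arm.current_force())
a=cv2.imread("pics/scene0.png");b=cv2.imread("pics/top0.png")
E
```

```text
pics
scene {'intrinsics': array([[417.3765,   0.    , 252.3305],
       [  0.    , 417.3765, 186.3109],
       [  0.    ,   0.    ,   1.    ]]), 'k1': -0.12400022880947097, 'cam_to_world': array([[-0.3973,  0.5346, -0.7459,  1.2352],
       [ 0.9176,  0.2415, -0.3157,  0.3004],
       [ 0.0114, -0.8098, -0.5865,  0.594 ],
       [ 0.    ,  0.    ,  0.    ,  1.    ]])}
top {'intrinsics': array([[371.9108,   0.    , 256.0105],
       [  0.    , 371.9108, 186.2678],
       [  0.    ,   0.    ,   1.    ]]), 'k1': 0.023908031057075108, 'cam_to_world': array([[ 0.0207, -0.9859,  0.1662,  0.4486],
       [-0.9998, -0.021 , -0.0002,  0.0106],
       [ 0.0037, -0.1662, -0.9861,  0.8927],
       [ 0.    ,  0.    ,  0.    ,  1.    ]])}
0.0188 0.1 {'intrinsics': array([[309.6498,   0.    , 258.661 ],
       [  0.    , 309.6498, 191.3455],
       [  0.    ,   0.    ,   1.    ]]), 'k1': -0.05054327233623786, 'cam_to_world': array([[ 0.2691, -0.9207, -0.2826,  0.2494],
       [-0.9631, -0.2577, -0.0775, -0.5791],
       [-0.0015,  0.2931, -0.9561,  0.384 ],
       [ 0.    ,  0.    ,  0.    ,  1.    ]])} [[ 0.9627  0.2704 -0.0002]
 [ 0.2704 -0.9627  0.001 ]
 [ 0.0001 -0.001  -1.    ]] [ 0.0484 -0.2468  0.3597]
```

View pics/top0.png

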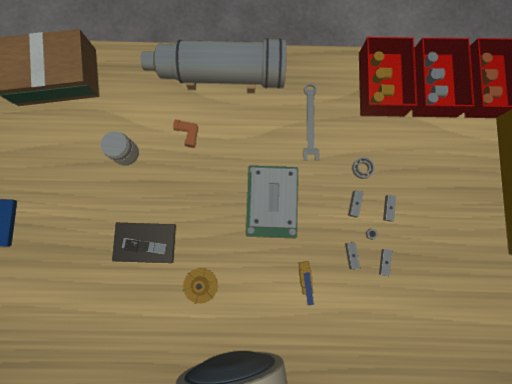

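View pics/scene0.png

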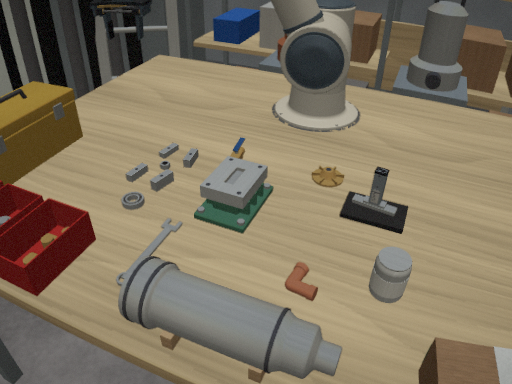

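The top view shows the gauge on its plate at (145,243), the pedestal keyway at (274,197), the keys at (356,203), (390,207), (353,255) and (386,262), and the nut at (372,234). The scene view agrees. Next I take closer wrist views.

```bash
cat > h.py <<'E'
from rig import arm
import cv2,numpy as np
np.set_printoptions(precision=4,suppress=True)
def Rz(deg):  # tool down, tool x at angle deg
    a=np.radians(deg);c,s=np.cos(a),np.sin(a)
    return np.array([[c,s,0],[s,-c,0],[0,0,-1.]])
def rays(uv,cal):
    d=np.array([cal["k1"],0,0,0,0.])
    p=cv2.undistortPoints(np.float64(uv).reshape(-1,1,2),cal["intrinsics"],d).reshape(-1,2)
    M=cal["cam_to_world"]; r=np.c_[p,np.ones(len(p))]@M[:3,:3].T
    return M[:3,3],r
def plane(uv,cal,z):
    o,r=rays(uv,cal); return o+r*((z-o[2])/r[:,2])[:,None]
def tri(uvs,cals):
    A=np.zeros((3,3));b=np.zeros(3);L=[]
    for uv,c in zip(uvs,cals):
        o,r=rays([uv],c);r=r[0]/np.linalg.norm(r[0]);P=np.eye(3)-np.outer(r,r);A+=P;b+=P@o;L.append((o,P))
    x=np.linalg.solve(A,b); return x,max(np.linalg.norm(P@(x-o)) for o,P in L)
def proj(X,cal):
    M=np.linalg.inv(cal["cam_to_world"]);rv,_=cv2.Rodrigues(M[:3,:3])
    return cv2.projectPoints(np.float64(X).reshape(-1,1,3),rv,M[:3,3],cal["intrinsics"],np.array([cal["k1"],0,0,0,0.]))[0].reshape(-1,2)
def shot(name,fn):
    c=arm.get_calibration(name);im=arm.snapshot(name)[:,:,::-1].copy();cv2.imwrite(f"pics/{fn}.png",im)
    np.savez(f"pics/{fn}.npz",**c); return im,c
def load(fn):
    return cv2.imread(f"pics/{fn}.png"),dict(np.load(f"pics/{fn}.npz"))
def viewpose(P,deg,tcpz,off=0.):
    """TCP that puts P at picture centre (off shifts the tool along its x)"""
    D=tcpz+0.17-P[2]; a=np.radians(deg)
    k=-0.0836+D*0.306+off
    return np.array([P[0]+k*np.cos(a),P[1]+k*np.sin(a),tcpz])
E
python3 - <<'E'
from h import *
c=arm.get_calibration("top")
for n,uv,z in(("gauge",(145,246),.03),("keyway",(274,197),.09),("ped",(273,200),.09),("keys",(372,234),.01),("k",(356,203),.02),("k",(390,207),.02),("k",(353,255),.02),("k",(386,262),.02)):print(n,plane([uv],c,z))
K=plane([(372,232)],c,.02)[0];W=plane([(274,197)],c,.09)[0];G=plane([(145,246)],c,.05)[0]
arm.grip(0.085)
i=0
for P,deg,z in((K,0,.16),(W,0,.20),(G,0,.22)):
    for off,dy in((-.04,0),(.04,.0)):
        p=viewpose(P,deg,z,off);
        try:
            arm.move_to(p,Rz(deg));arm.sleep(.15);shot("wrist",f"w{i}")
        except arm.Unreachable: print("unr",p)
        i+=1
print(arm.current_t())
ims=[cv2.imread(f"pics/w{j}.png") for j in range(6)]
cv2.imwrite("pics/m.png",cv2.resize(np.vstack([np.hstack(ims[0:6:2]),np.hstack(ims[1:6:2])]),(798,400),interpolation=cv2.INTER_AREA))
E
```

```text
gauge [[0.4504 0.2608 0.03  ]]
keyway [[ 0.561  -0.0293  0.09  ]]
ped [[ 0.5544 -0.0272  0.09  ]]
keys [[ 0.4893 -0.2648  0.01  ]]
k [[ 0.5607 -0.2264  0.02  ]]
k [[ 0.5529 -0.3059  0.02  ]]
k [[ 0.4399 -0.2164  0.02  ]]
k [[ 0.4258 -0.2915  0.02  ]]
6.75
```

View pics/m.png

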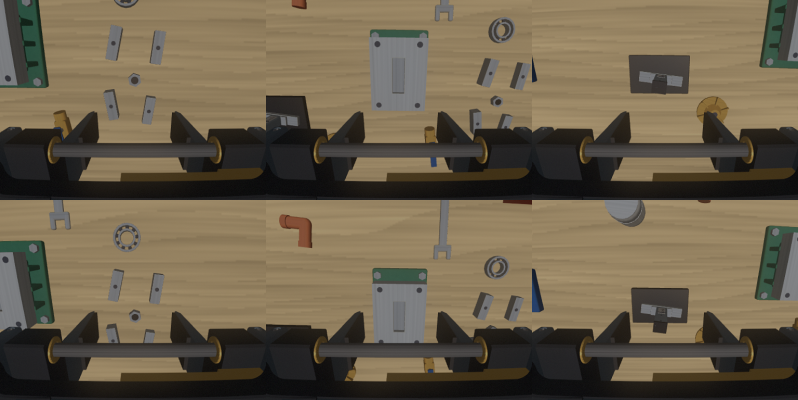

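The montage shows the keys around the nut in the left column, the pad and dark keyway in the middle, and the gauge on its plate on the right. The fingers hide rows below about 260. I'll enlarge crops to choose segmentation.

Run:
```python
import cv2,numpy as np
a=cv2.imread("pics/w0.png")[40:250,190:330];b=cv2.imread("pics/w2.png")[40:250,190:330];c=cv2.imread("pics/w4.png")[90:195,175:315]
f=lambda x,s:cv2.resize(x,None,fx=s,fy=s,interpolation=cv2.INTER_CUBIC)
c=f(c,2.8/1);
m=np.hstack([f(a,1.9),f(b,1.9)]);m2=np.zeros((m.shape[0],270,3),np.uint8);
c=f(cv2.imread("pics/w4.png")[95:190,180:315],2.0);m2[:c.shape[0],:c.shape[1]]=c[:, :270]
d=f(cv2.imread("pics/w5.png")[145:260,180:315],1.8);m2[195:195+d.shape[0],:d.shape[1]]=d
m=np.hstack([m,m2]);print(m.shape);cv2.imwrite("pics/m2.png",m[:600,:800])
for n,u,v in(("w0",232,100),("w2",230,100),("w2",255,150),("w2",255,130),("w4",235,150)):
    im=cv2.imread(f"pics/{n}.png");print(n,im[v,u])
```

```text
Traceback (most recent call last):
ValueError: could not broadcast input array from shape (207,243,3) into shape (204,243,3)
```

Run:
```python
import cv2,numpy as np
f=lambda n,y0,y1,x0,x1:cv2.resize(cv2.imread(f"pics/{n}.png")[y0:y1,x0:x1],(260,int(260*(y1-y0)/(x1-x0))),interpolation=cv2.INTER_CUBIC)
a=f("w0",40,250,190,330);b=f("w2",40,250,190,330);c=np.vstack([f("w4",95,190,180,315),f("w5",145,240,180,315)])
H=max(len(a),len(b),len(c));p=lambda x:cv2.copyMakeBorder(x,0,H-len(x),0,0,cv2.BORDER_CONSTANT)
cv2.imwrite("pics/m2.png",np.hstack([p(a),p(b),p(c)]))
for n,u,v in(("w0",218,90),("w2",230,100),("w2",255,150),("w2",255,130),("w4",235,150)):
    im=cv2.imread(f"pics/{n}.png");print(n,im[v,u])
```

```text
w0 [115 113 112]
w2 [128 126 124]
w2 [117 113 111]
w2 [117 114 111]
w4 [63 65 64]
```

View pics/m2.png

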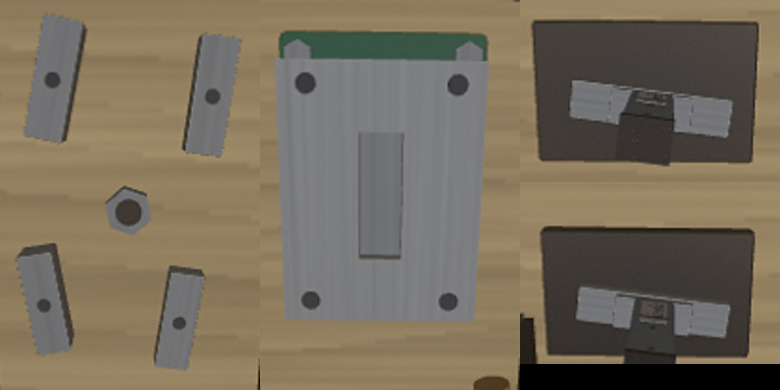

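Each key has a dark central hole, the keyway has a thin dark outline with four pad holes around it, and the gauge bar is pale on the dark plate. I'll segment and triangulate these.

```bash
cat > seg.py <<'E'
from h import *
def grey(im,lo=92):
    hsv=cv2.cvtColor(im,cv2.COLOR_BGR2HSV); return ((hsv[...,1]<40)&(hsv[...,2]>lo)).astype(np.uint8)*255
def keys(im,vmax=265):
    m=grey(im); m[vmax:]=0
    out=[]
    for c in cv2.findContours(m,cv2.RETR_EXTERNAL,cv2.CHAIN_APPROX_NONE)[0]:
        r=cv2.minAreaRect(c); a=cv2.contourArea(c)
        if 400<a<6000 and a/(r[1][0]*r[1][1])>.8 and 2.2<max(r[1])/min(r[1])<4.2: out.append((r,c))
    return out
def holes(im,roi):
    x,y,w,h=roi; g=cv2.cvtColor(im,cv2.COLOR_BGR2GRAY)[y:y+h,x:x+w]; out=[]
    for c in cv2.findContours((g<85).astype(np.uint8),cv2.RETR_LIST,cv2.CHAIN_APPROX_NONE)[0]:
        a=cv2.contourArea(c);(_,_),(p,q),_=r=cv2.minAreaRect(c)
        if a>8 and min(p,q)>0 and max(p,q)/min(p,q)<1.7 and a/(p*q)>.6:
            mm=cv2.moments(c);out.append((x+mm["m10"]/mm["m00"],y+mm["m01"]/mm["m00"],a))
    return out
E
python3 - <<'E'
from seg import *
for n in("w0","w1"):
    im,c=load(n)
    for r,ct in keys(im):
        x,y,w,h=cv2.boundingRect(ct); print(n,np.round(r[0],1),np.round(r[1],1),round(r[2],1),"holes",np.round(holes(im,(x,y,w,h)),1).tolist(), plane([r[0]],c,.022)[0][:2])
for n in("w2","w3"):
    im,c=load(n); m=grey(im); 
    cs=max(cv2.findContours(m,cv2.RETR_EXTERNAL,cv2.CHAIN_APPROX_NONE)[0],key=cv2.contourArea)
    print(n,cv2.contourArea(cs),cv2.minAreaRect(cs),np.round(holes(im,cv2.boundingRect(cs)),1).tolist())
for n in("w4","w5"):
    im,c=load(n); m=grey(im,100)
    for ct in cv2.findContours(m,cv2.RETR_EXTERNAL,cv2.CHAIN_APPROX_NONE)[0]:
        if cv2.contourArea(ct)>60: print(n,cv2.contourArea(ct),np.round(cv2.boxPoints(cv2.minAreaRect(ct)),1).tolist())
E
```

```text
w0 [286.2 212.6] [18.1 51.6] 10.0 holes [[286.1, 213.6, 27.0]] [ 0.4297 -0.2917]
w0 [212.9 203.2] [54.6 18.6] 78.3 holes [[213.2, 204.1, 30.0]] [ 0.4405 -0.2141]
w0 [304.1  90.7] [20.4 64.4] 8.7 holes [[304.1, 91.4, 42.0]] [ 0.5537 -0.306 ]
w0 [217.9  81.8] [21.4 66.5] 10.4 holes [[217.7, 82.6, 44.0]] [ 0.562  -0.2241]
w1 [301.8 170.8] [18.9 56.9] 9.5 holes [[301.7, 171.7, 37.0]] [ 0.5545 -0.3058]
w1 [221.8 164.9] [19.9 58.1] 10.3 holes [[221.5, 166.0, 34.5]] [ 0.5608 -0.2242]
w2 15264.5 ((254.38868713378906, 136.8536376953125), (114.16545867919922, 150.7439727783203), 0.6160598993301392) [[291.0, 202.1, 56.0], [217.0, 201.0, 57.5], [296.1, 85.2, 84.0], [213.9, 84.1, 80.5]]
w3 11166.5 ((256.9999694824219, 217.49996948242188), (112.99998474121094, 105.99998474121094), 90.0) [[221.0, 271.7, 36.5], [294.5, 172.9, 65.0], [218.5, 171.9, 66.0]]
w4 504.5 [[256.8999938964844, 162.5], [259.20001220703125, 143.3000030517578], [289.79998779296875, 147.0], [287.5, 166.1999969482422]]
w4 482.5 [[204.5, 155.60000610351562], [207.10000610351562, 136.1999969482422], [243.0, 141.0], [240.399993896484
[... 238 characters left out ...]
56, 206.39999389648438], [288.29998779296875, 208.0], [287.29998779296875, 225.39999389648438]]
w5 431.5 [[207.6999969482422, 215.6999969482422], [211.1999969482422, 198.0], [239.5, 203.6999969482422], [235.89999389648438, 221.39999389648438]]
w5 95.5 [[440.1000061035156, 187.8000030517578], [443.1000061035156, 175.8000030517578], [453.3999938964844, 178.39999389648438], [450.3999938964844, 190.39999389648438]]
w5 2615.0 [[477.0, 62.0], [511.0, 62.0], [511.0, 192.0], [477.0, 192.0]]
w5 128.5 [[461.5, 67.0999984741211], [463.8999938964844, 52.79999923706055], [475.8999938964844, 54.79999923706055], [473.5, 69.0999984741211]]
w5 1975.5 [[139.0, 0.0], [206.0, 0.0], [206.0, 38.0], [139.0, 38.0]]
```

Run:
```python
from seg import *
from scipy.optimize import brentq
C={n:load(n)[1] for n in("w0","w1","w2","w3","w4","w5")}
def T(a,ua,b,ub): return tri([ua,ub],[C[a],C[b]])
print("keyUR",T("w0",(304.1,91.4),"w1",(301.7,171.7)));print("keyUL",T("w0",(217.7,82.6),"w1",(221.5,166.0)))
H=[((296.1,85.2),(294.5,172.9)),((213.9,84.1),(218.5,171.9)),((217,201),(221,271.7))]
for a,b in H: print("pad",T("w2",a,"w3",b))
for a,b in(((205.8,145.9),(209.4,206.9)),((288.6,156.6),(287.8,216.7))): print("bar",T("w4",a,"w5",b))
for z in(.022,.026):
    for n,l,r in(("w4",(205.8,145.9),(288.6,156.6)),("w5",(209.4,206.9),(287.8,216.7))):
        p=plane([l,r],C[n],z);print(z,n,p[:,:2].mean(0),np.linalg.norm(p[0]-p[1]),np.degrees(np.arctan2(*(p[0]-p[1])[:2])))
# key heights from length
for n in("w0","w1"):
    im,c=load(n)
    for r,ct in keys(im):
        b=cv2.boxPoints(r);d=[np.linalg.norm(b[i]-b[(i+1)%4]) for i in range(2)];i=int(np.argmin(d));e=[(b[i]+b[i+1])/2,(b[(i+2)%4]+b[(i+3)%4])/2]
        f=lambda z:np.linalg.norm(np.subtract(*plane(e,c,z)))-.06
        print(n,r[0],brentq(f,-.05,.1))
```

```text
keyUR (array([ 0.5531, -0.3061,  0.0202]), np.float64(0.00015013953712772672))
keyUL (array([ 0.561 , -0.2247,  0.0282]), np.float64(8.241411439871515e-06))
pad (array([ 0.6166, -0.0633,  0.0862]), np.float64(9.336753628978433e-05))
pad (array([0.6178, 0.0083, 0.0865]), np.float64(4.648460354946611e-05))
pad (array([0.5096, 0.0103, 0.0849]), np.float64(0.00012176027112893808))
bar (array([0.4584, 0.3181, 0.0179]), np.float64(5.800813230873898e-05))
bar (array([0.4451, 0.2177, 0.0187]), np.float64(0.0002865594683300816))
0.022 w4 [0.4524 0.2679] 0.10001102235207236 7.607395218137269
0.022 w5 [0.4531 0.2676] 0.10048604586681664 7.67291287783061
0.026 w4 [0.453  0.2677] 0.09892516341610154 7.607395218137247
0.026 w5 [0.4547 0.2674] 0.0993949595281656 7.672912877830599
w0 (286.1846008300781, 212.6208038330078) 0.01375525248346525
w0 (212.90536499023438, 203.20925903320312) 0.0246657289167012
w0 (304.1156311035156, 90.74855041503906) 0.01614451425833474
w0 (217.85516357421875, 81.79010772705078) 0.025518218148574162
w1 (301.7837829589844, 170.79730224609375) 0.018625877546334532
w1 (221.75201416015625, 164.864013671875) 0.025549119679481147
```

Key heights: upper-left 28, upper-right 20, lower-left 24, lower-right 16. The pad is at z≈0.086, yaw about -1°. Next I take close half-turn views of the keyway, which cancels wrist-camera bias.

```bash
cat >> seg.py <<'E'
def keyway(im,c,z,guess,yaw):
    """outline of the mouth: rectify the pad plane at 0.25 mm/px around guess (axes of the pedestal), find the dark outline's edges"""
    s=.00025;n=240;a=np.radians(yaw);X=np.array([np.cos(a),np.sin(a)]);Y=np.array([-X[1],X[0]])
    jj,ii=np.meshgrid(np.arange(-n,n+1),np.arange(-n,n+1)) # ii along x, jj along y
    P=np.array(guess)[:2]+s*(ii[...,None]*X+jj[...,None]*Y);P=np.concatenate([P,np.full(P.shape[:2]+(1,),z)],-1)
    uv=proj(P,c).reshape(P.shape[:2]+(2,)).astype(np.float32)
    return cv2.remap(im,uv[...,0],uv[...,1],cv2.INTER_LINEAR)
E
python3 - <<'E'
from seg import *
W=np.array([.561,-.0285,.086])
for i,deg in enumerate((-1,179)):
    p=viewpose(W,deg,.135,0.01)
    try: arm.move_to(p,Rz(deg))
    except arm.Unreachable: print("unreach",deg);continue
    arm.sleep(.2);im,c=shot("wrist",f"k{i}");print(arm.current_ee_pos(),arm.current_joint_positions())
    cv2.imwrite(f"pics/r{i}.png",keyway(im,c,.086,W,-1))
print(arm.current_t())
a=[cv2.imread(f"pics/r{i}.png") for i in range(2)]
k=[cv2.resize(cv2.imread(f"pics/k{i}.png"),(400,300)) for i in range(2)]
cv2.imwrite("pics/m3.png",np.vstack([np.hstack(k)[:290],np.hstack([cv2.resize(x,(400,300)) for x in a])]))
E
```

```text
[ 0.5546 -0.0275  0.1352] [-9.0042 27.9467 92.3879  0.0029 59.6388 81.9201]
[ 0.5676 -0.0286  0.135 ] [ -8.9058  28.8813  90.539    0.0004  60.5808 -97.8973]
11.1583
```

View pics/m3.png

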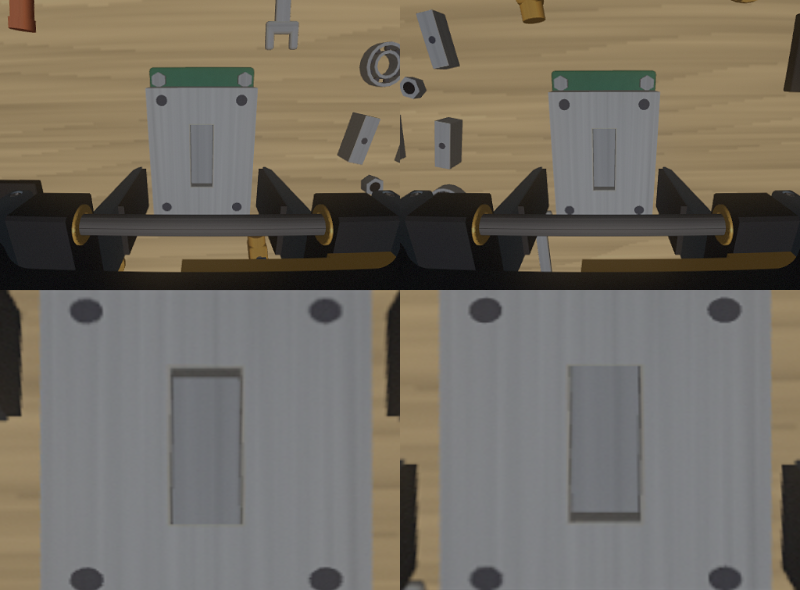

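The rectified crops (bottom row) show the keyway mouth and the four pad holes clearly. I'll measure the edges from profiles.

Run:
```python
from seg import *
for i in range(2):
    g=cv2.cvtColor(cv2.imread(f"pics/r{i}.png"),cv2.COLOR_BGR2GRAY).astype(float)
    cp=g[170:310].mean(0);rp=g[:,215:265].mean(1)
    lo=lambda p,a,b:[(int(k)-240)*.25 for k in range(a,b) if p[k]<p[a-15:b+15].max()-12 and p[k]<=p[k-1] and p[k]<=p[k+1]]
    print(i,"y",lo(cp,190,305),"x",lo(rp,90,400))
    print(" top strip",[((k-240)*.25,round(g[100:380:1,215:265].mean(1)[k-100])) for k in range(115,145,3)],[((k-240)*.25,round(rp[k])) for k in range(350,385,3)])
    for s,(a,b) in(("near",(150,190)),("far",(290,330))): print(s,lo(g[a:b].mean(0),190,305))
    # outline: col profile
    print(" cols",[((k-240)*.25,round(cp[k])) for k in list(range(194,214,2))],[((k-240)*.25,round(cp[k])) for k in range(278,300,2)])
    print((np.round(np.array(holes(cv2.imread(f"pics/r{i}.png"),(60,0,370,481)))[:,:2]-240,1)*.25).tolist())
```

```text
0 y [-8.25, 0.0, 2.5, 6.0, 12.25] x [-27.25, -25.75, -22.0, -21.5, -19.5, -18.25, -15.75, -13.25, -13.0, -11.75, -11.0, -10.25, -9.25, -8.25, -6.75, -6.5, -5.0, -3.25, -1.75, 0.25, 2.0, 3.25, 3.75, 4.25, 4.75, 5.25, 6.75, 7.5, 8.75, 9.25, 9.75, 10.25, 12.25, 14.0, 16.25, 17.25, 17.5, 17.75, 18.75, 19.25, 20.25, 20.75, 21.5, 22.0, 22.25, 24.0, 26.0, 27.5, 28.75, 29.5, 30.5, 32.0, 32.5, 33.25]
 top strip [(-31.25, 125), (-30.5, 126), (-29.75, 122), (-29.0, 110), (-28.25, 80), (-27.5, 72), (-26.75, 72), (-26.0, 71), (-25.25, 87), (-24.5, 106)] [(27.5, 114), (28.25, 114), (29.0, 114), (29.75, 114), (30.5, 114), (31.25, 115), (32.0, 114), (32.75, 114), (33.5, 116), (34.25, 125), (35.0, 126), (35.75, 127)]
near [-8.25, -7.0, -6.0, 0.25, 2.5, 5.5, 6.25, 9.0, 12.5]
far [-8.5, -6.0, -2.5, -0.5, 0.0, 2.5, 5.5, 6.0, 7.75, 12.0]
 cols [(-11.5, 126), (-11.0, 127), (-10.5, 129), (-10.0, 128), (-9.5, 123), (-9.0, 110), (-8.5, 97), (-8.0, 98), (-7.5, 110), (-7.0, 112)] [(9.5, 114), (10.0, 115), (10.5, 115), (11.0, 113), (11.5, 107), (12.0, 92), (12.5, 99), (13.0, 119), (13.5, 125), (14.0, 126), (14.
[... 652 characters left out ...]
3), (-26.0, 113), (-25.25, 113), (-24.5, 113)] [(27.5, 115), (28.25, 113), (29.0, 92), (29.75, 71), (30.5, 72), (31.25, 72), (32.0, 77), (32.75, 101), (33.5, 122), (34.25, 128), (35.0, 127), (35.75, 127)]
near [-8.75, -6.5, -4.0, -2.5, -0.5, 0.25, 2.0, 5.25, 6.0, 10.5, 12.0]
far [-9.0, -6.75, -2.75, 0.25, 0.75, 1.5, 2.25, 2.5, 5.5, 10.25, 11.75]
 cols [(-11.5, 127), (-11.0, 128), (-10.5, 129), (-10.0, 128), (-9.5, 120), (-9.0, 96), (-8.5, 98), (-8.0, 108), (-7.5, 111), (-7.0, 112)] [(9.5, 115), (10.0, 115), (10.5, 115), (11.0, 110), (11.5, 99), (12.0, 92), (12.5, 108), (13.0, 122), (13.5, 126), (14.0, 126), (14.5, 126)]
[[-34.175, 55.725], [37.6, 55.675], [37.425, -52.0], [-34.375, -51.925]]
```

Keyway centre is (0.5630, -0.0268), yaw -0.92°. The hole pitch and the 63 mm length both check out. Now I'll grip and lift the gauge.

Run:
```python
from h import *
G=np.array([.4533,.2677]);R=Rz(-7.6)
arm.move_l([.5676,-.0286,.2],feed=.25)
arm.move_to([*G,.2],R); arm.grip(.07)
arm.move_l([*G,.062],feed=.12); print(arm.current_force())
arm.grip(0.0); print("w",arm.current_width(),arm.current_grasp_force(),arm.current_force(),arm.current_ee_pos())
arm.move_l([*G,.10],feed=.08); print(arm.current_force(),arm.current_width())
arm.move_l([*G,.20],feed=.2)
K=np.array([.56303,-.02676])
arm.move_to([*K,.20],Rz(-.92)); arm.sleep(.2)
shot("scene","s1");shot("wrist","wk");print(arm.current_force(),arm.current_torque(),arm.current_t(),arm.current_width())
a=cv2.imread("pics/s1.png")[60:260,150:350];b=cv2.imread("pics/wk.png")
cv2.imwrite("pics/m4.png",np.hstack([cv2.resize(a,(400,400),interpolation=cv2.INTER_CUBIC),cv2.resize(b,(400,300))[:, :].copy() if 0 else cv2.copyMakeBorder(cv2.resize(b,(400,300)),0,100,0,0,cv2.BORDER_CONSTANT)]))
```

```text
[ 0.8267 -0.5825  0.1664]
w 0.025948419880807365 29.995078146457672 [-0.0745 -0.7036 -1.2177] [0.4533 0.2677 0.062 ]
[ 0.2239 -0.1599 -5.4448] 0.02583261650405144
[-0.5618 -0.2059 -4.861 ] [ 0.0109  0.0849 -0.0088] 20.1583 0.025876426104752125
```

View pics/m4.png

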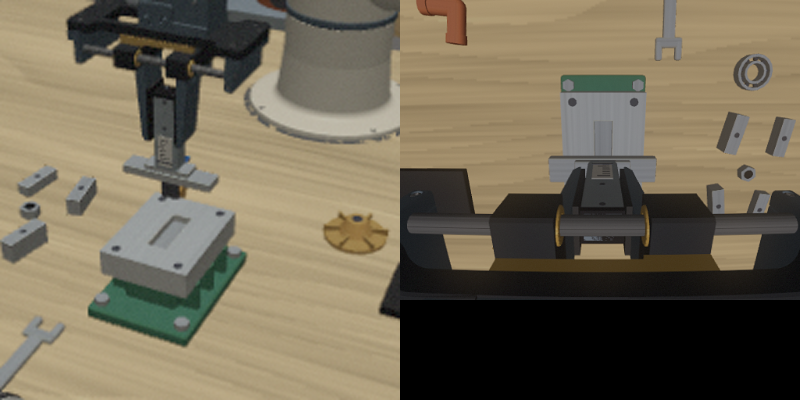

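The gauge is held upright over the keyway, the bar is centred (wrist crop, columns 549 to 656), and the scale can be seen from the scene camera. Now I lower it with force monitoring.

Run:
```python
from h import *
K=np.array([.56303,-.02676])
def F(n=3):
    return np.mean([arm.current_force() for _ in range(n)],0)
f0=F();L=[]
arm.move_l([*K,.162],feed=.15)
z=.162
while z>.125:
    f=F()-f0; L.append((round(z,4),*np.round(f,1)))
    if f[2]>9.5 or np.hypot(*f[:2])>6: break
    z-=.0015 if z>.1365 and f[2]<4.5 else .0004
    arm.move_l([*K,z],feed=.03)
print(L);print(arm.current_t(),arm.current_ee_pos(),arm.current_torque())
```

```text
[(0.162, np.float64(0.3), np.float64(0.2), np.float64(0.3)), (0.1605, np.float64(0.8), np.float64(0.8), np.float64(0.5)), (0.159, np.float64(1.1), np.float64(1.0), np.float64(-1.1)), (0.1575, np.float64(0.5), np.float64(0.7), np.float64(-0.3)), (0.156, np.float64(1.5), np.float64(0.2), np.float64(0.2)), (0.1545, np.float64(0.9), np.float64(-0.3), np.float64(0.5)), (0.153, np.float64(0.5), np.float64(0.0), np.float64(0.3)), (0.1515, np.float64(1.3), np.float64(0.7), np.float64(0.0)), (0.15, np.float64(1.6), np.float64(0.4), np.float64(0.5)), (0.1485, np.float64(0.8), np.float64(-0.0), np.float64(2.8)), (0.147, np.float64(0.8), np.float64(0.3), np.float64(1.8)), (0.1455, np.float64(1.9), np.float64(0.4), np.float64(3.5)), (0.144, np.float64(2.2), np.float64(0.4), np.float64(2.2)), (0.1425, np.float64(1.3), np.float64(-0.2), np.float64(2.7)), (0.141, np.float64(1.9), np.float64(0.2), np.float64(2.8)), (0.1395, np.float64(0.8), np.float64(-0.2), np.float64(2.9)), (0.138, np.float64(0.4), np.float64(0.2), np.float64(2.5)), (0.1365, np.float64(0.6), np.float64(0.1), np.float64(3.4)), (0.1361, np.float64(1.2), np.float64(-0.5), np.float64(3.7)), (0.1357, np.float64(-0.1), np.float64(-0.8), np.float64(3.0)), (0.1353, np.float64(0.8), np.float64(-0.7), np.float64(2.6)), (0.1349, np.float64(0.3), np.float64(0.7), np.float64(3.1)), (0.1345, np.float64(-0.0), np.float64(-0.2), np.float64(3.3)), (0.1341, np.float64(0.4), np.float64(1.4), np.float64(2.8)), (0.1337, np.float64(0.1), np.float64(-0.2), np.float64(3.3)), (0.1333, np.float64(-1.6), np.float64(0.3), np.float64(9.2)), (0.1329, np.float64(-3.2), np.float64(-0.5), np.float64(17.6))]
27.0583 [ 0.5631 -0.0268  0.1335] [ 0.1652  0.9787 -0.0442]
```

The base touched down at tip 0.1335 and the blade tip at about 0.149, so it went in the groove at a depth of about 8 to 9 mm. I'll ease to about 15 N, hold, photograph the pointer, and refine the probe-contact height on the way up.

Run:
```python
from h import *
K=np.array([.56303,-.02676]); W=-4.86
def F(n=6):
    o=[]
    for _ in range(n): o.append(arm.current_force());arm.sleep(.015)
    return np.mean(o,0)
z=.1330
arm.move_l([*K,z],feed=.02); f=F(); print("press",f[2]-W, f)
if f[2]-W>17 or f[2]-W<12.5:
    z-=(15-(f[2]-W))/20000; arm.move_l([*K,z],feed=.02); print("adj",z)
t=arm.current_t()
for i in range(6):
    print(np.round(F()[2]-W,1),arm.current_ee_pos()[2],end="; ")
    im,c=shot("scene",f"p{i}"); shot("wrist",f"pw{i}"); arm.sleep(.1)
print("held",arm.current_t()-t)
L=[];arm.move_l([*K,.1445],feed=.04)
for z in np.arange(.1450,.1521,.0006):
    arm.move_l([*K,z],feed=.05); L.append((round(arm.current_ee_pos()[2],5),round(F(10)[2]-W,2)))
print(L,arm.current_t())
for n in("scene","wrist"): shot(n,"up_"+n)
P=lambda n,y0,y1,x0,x1:cv2.resize(cv2.imread(n)[y0:y1,x0:x1],(390,390),interpolation=cv2.INTER_CUBIC)
m=np.mean([cv2.imread(f"pics/p{i}.png").astype(float) for i in range(6)],0).astype(np.uint8);cv2.imwrite("pics/pm.png",m)
m=np.mean([cv2.imread(f"pics/pw{i}.png").astype(float) for i in range(6)],0).astype(np.uint8);cv2.imwrite("pics/pwm.png",m)
cv2.imwrite("pics/m5.png",np.hstack([P("pics/pm.png",120,180,205,265),P("pics/pwm.png",190,270,216,296)]))
```

```text
press 15.60587862123402 [-3.3443 -0.8559 10.7459]
15.8 0.13353371194447036; 15.9 0.13351062405039132; 15.8 0.1335390460153775; 15.5 0.13352656334105922; 15.3 0.13352846942949734; 15.6 0.1335272836633872; held 1.8000000000000007
[(np.float64(0.1449), np.float64(2.71)), (np.float64(0.14565), np.float64(2.59)), (np.float64(0.14625), np.float64(2.78)), (np.float64(0.1468), np.float64(2.34)), (np.float64(0.14742), np.float64(2.63)), (np.float64(0.14803), np.float64(2.54)), (np.float64(0.14861), np.float64(2.38)), (np.float64(0.14905), np.float64(-0.46)), (np.float64(0.14984), np.float64(-0.08)), (np.float64(0.15047), np.float64(0.06)), (np.float64(0.15104), np.float64(-0.07)), (np.float64(0.15165), np.float64(0.11))] 34.6417
```

View pics/m5.png

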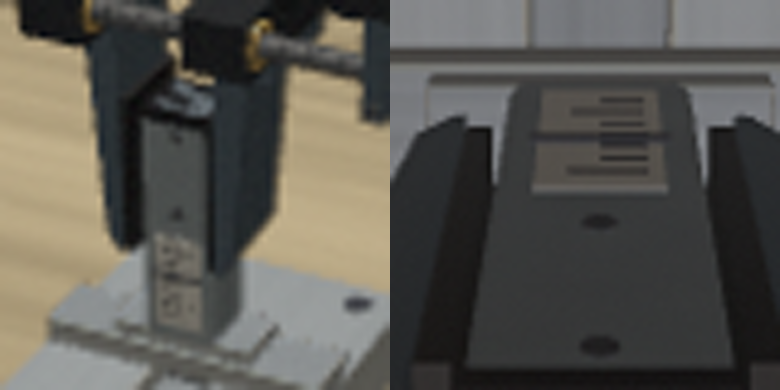

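Run:
```python
from h import *
c=load("pw3")[1]
g=cv2.cvtColor(cv2.imread("pics/pwm.png"),cv2.COLOR_BGR2GRAY).astype(float)
print("narrow",[(v,round(g[v,240:245].mean())) for v in range(198,232)])
print("ticks",[(v,round(g[v,262:266].mean())) for v in range(198,232)])
print("edge",[(v,round(g[v,253:263].mean())) for v in range(256,272)])
def zface(v,xp):
    o,r=rays([(258.5,v)],c); return (o+r*((xp-o[0])/r[:,0])[:,None])[0,2]
rows=[190+k*80/390 for k in (85,99,111,124,135,145,158,170,189,365)]
for dx in(.009,.010,.011,.012,.013): print(dx,[round((zface(v,.56303+dx)-.0855)*1000,1) for v in rows])
```

```text
narrow [(198, 128), (199, 109), (200, 65), (201, 68), (202, 74), (203, 115), (204, 121), (205, 78), (206, 66), (207, 75), (208, 79), (209, 69), (210, 63), (211, 64), (212, 61), (213, 60), (214, 60), (215, 59), (216, 58), (217, 58), (218, 57), (219, 58), (220, 58), (221, 58), (222, 59), (223, 58), (224, 58), (225, 58), (226, 58), (227, 57), (228, 57), (229, 58), (230, 58), (231, 58)]
ticks [(198, 122), (199, 106), (200, 65), (201, 68), (202, 74), (203, 115), (204, 120), (205, 77), (206, 64), (207, 62), (208, 73), (209, 81), (210, 54), (211, 73), (212, 66), (213, 66), (214, 80), (215, 53), (216, 81), (217, 43), (218, 47), (219, 44), (220, 67), (221, 79), (222, 42), (223, 82), (224, 62), (225, 58), (226, 81), (227, 84), (228, 97), (229, 77), (230, 55), (231, 56)]
edge [(256, 55), (257, 55), (258, 53), (259, 43), (260, 36), (261, 36), (262, 44), (263, 54), (264, 54), (265, 39), (266, 19), (267, 20), (268, 19), (269, 24), (270, 31), (271, 34)]
0.009 [np.float64(13.9), np.float64(19.7), np.float64(24.4), np.float64(29.2), np.float64(33.2), np.float64(36.7), np.float64(41.0), np.float64(44.8), np.float64(50.6), np.float64(91.7)]
0.01 [np.float64(16.7), np.float64(22.3), np.float64(27.0), np.float64(31.8), np.float64(35.7), np.float64(39.1), np.float64(43.4), np.float64(47.2), np.float64(52.9), np.float64(93.4)]
0.011 [np.float64(19.4), np.float64(25.0), np.float64(29.6), np.float64(34.3), np.float64(38.2), np.float64(41.5), np.float64(45.8), np.float64(49.5), np.float64(55.2), np.float64(95.1)]
0.012 [np.float64(22.2), np.float64(27.7), np.float64(32.2), np.float64(36.9), np.float64(40.6), np.float64(44.0), np.float64(48.1), np.float64(51.8), np.float64(57.4), np.float64(96.8)]
0.013 [np.float64(24.9), np.float64(30.3), np.float64(34.8), np.float64(39.4), np.float64(43.1), np.float64(46.4), np.float64(50.5), np.float64(54.2), np.float64(59.7), np.float64(98.5)]
```

The force readings put the depth at about 8.7 mm: 24 mm minus 15.3 mm of travel. The pointer, just below mid-scale and slightly proud of the face, agrees at about 9. That calls for key_20, and I'll cross-check when it is seated. Now the gauge goes back and I look at key_20.

Run:
```python
from seg import *
K=np.array([.56303,-.02676]);G=np.array([.4533,.2677]);W=-4.86
arm.move_l([*K,.19],feed=.2)
arm.move_to([*G,.19],Rz(-7.6))
arm.move_l([*G,.068],feed=.12)
z=.0650
for z in(.0640,.0632,.0626,.0622,.0619):
    arm.move_l([*G,z],feed=.03); f=np.mean([arm.current_force()[2] for _ in range(4)])-W; print(z,round(f,1),round(arm.current_ee_pos()[2],5))
    if f>5.5: break
arm.grip(.05); arm.move_l([*G,.18],feed=.25)
print(arm.current_t()); shot("top","t1")
P=np.array([.5531,-.3061,.02]); p=viewpose(P,0,.10,.0)
arm.move_to(p,Rz(0));arm.sleep(.2);im,c=shot("wrist","kk")
for r,ct in keys(im):
    b=cv2.boxPoints(r);d=[np.linalg.norm(b[i]-b[(i+1)%4]) for i in range(2)];i=int(np.argmin(d))
    e=plane([(b[i]+b[i+1])/2,(b[(i+2)%4]+b[(i+3)%4])/2],c,.02);v=e[0]-e[1];h=holes(im,cv2.boundingRect(ct))
    print(r,e.mean(0)[:2],np.linalg.norm(v),np.degrees(np.arctan(v[1]/v[0])),[plane([q[:2]],c,.02)[0,:2] for q in h])
print(arm.current_t(),p)
for n in("w0","w1"):
    im,c=load(n)
    for r,ct in keys(im):
        b=cv2.boxPoints(r);d=[np.linalg.norm(b[i]-b[(i+1)%4]) for i in range(2)];i=int(np.argmin(d))
        e=plane([(b[i]+b[i+1])/2,(b[(i+2)%4]+b[(i+3)%4])/2],c,.02);v=e[0]-e[1];print(n,e.mean(0)[:2],np.degrees(np.arctan(v[1]/v[0])))
```

```text
0.064 3.5 0.06422
0.0632 4.0 0.06338
0.0626 5.0 0.06267
0.0622 3.7 0.06218
0.0619 4.1 0.06188
39.9167
((259.8385009765625, 189.79232788085938), (23.442564010620117, 67.102783203125), 7.125016689300537) [ 0.5533 -0.3063] 0.059306152328712315 -6.787692358320587 [array([ 0.5531, -0.306 ])]
((160.4199981689453, 183.0599822998047), (24.890159606933594, 69.86215209960938), 8.130102157592773) [ 0.5592 -0.2222] 0.06229688243152595 -13.079591219950863 [array([ 0.5587, -0.2221])]
42.325 [ 0.546  -0.3061  0.1   ]
w0 [ 0.4282 -0.2918] -8.020354638308433
w0 [ 0.439  -0.2139] 8.511066567708905
w0 [ 0.5531 -0.3062] -7.0964625638916
w0 [ 0.5614 -0.2236] -12.879205806766532
w1 [ 0.5533 -0.306 ] -7.098092238066839
w1 [ 0.5596 -0.2238] -12.107072954316413
```

Run:
```python
import cv2,numpy as np
a=cv2.imread("pics/t1.png")[200:290,80:200];b=cv2.imread("pics/kk.png")
cv2.imwrite("pics/m6.png",np.hstack([cv2.resize(a,(400,300),interpolation=cv2.INTER_CUBIC),cv2.resize(b,(400,300))]))
```

```text
(no output)
```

View pics/m6.png

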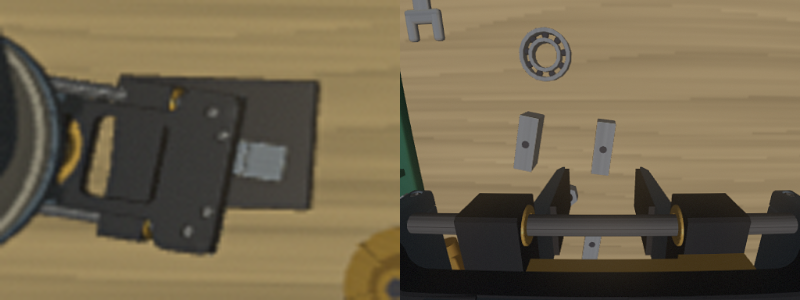

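The top view shows the bar back on the plate, partly hidden by the gripper. The wrist view shows key_20 at (602,148), 60 mm long at (0.5532, -0.3061), yaw -7°. Next I pick it and insert it.

Run:
```python
from h import *
A=np.array([.5532,-.3061]);K=np.array([.56303,-.02676]);t0=.011
arm.move_to([*A,.07],Rz(-7)); arm.move_l([*A,t0],feed=.08)
zp=arm.current_ee_pos()[2]; arm.grip(0.); print("w",arm.current_width(),arm.current_grasp_force(),zp)
arm.move_l([*A,.16],feed=.2)
arm.move_to([*K,.16],Rz(-.92)); arm.move_l([*K,.105],feed=.1); arm.sleep(.15)
F=lambda n=4:np.mean([arm.current_force() for _ in range(n)],0)
f0=F();L=[];z=.0985
while z>.0855:
    arm.move_l([*K,z],feed=.04); f=F()-f0; L.append((round(z,4),round(arm.current_ee_pos()[2],5),*np.round(f,1).tolist()))
    if f[2]>5 or np.hypot(*f[:2])>7: break
    z-=.0018 if z>.0905 else .0005
print(L,arm.current_width(),arm.current_t())
shot("scene","ins")
```

```text
w 0.019839403569353105 29.99888688325882 0.011251413709767705
[(0.0985, np.float64(0.09824), 0.6, 1.2, 2.5), (0.0967, np.float64(0.09662), -0.2, 0.0, 0.6), (0.0949, np.float64(0.0948), 0.2, 0.8, 0.4), (0.0931, np.float64(0.09299), -0.5, 1.1, 1.2), (0.0913, np.float64(0.09119), 0.1, 1.5, 0.9), (0.0895, np.float64(0.08937), -0.2, 1.3, 1.5), (0.089, np.float64(0.08899), -0.6, 0.7, 0.8), (0.0885, np.float64(0.08847), -0.2, 0.6, 1.7), (0.088, np.float64(0.08805), 0.1, 1.6, 2.7), (0.0875, np.float64(0.08801), -3.4, 2.2, 12.3)] 0.019620471659274094 49.4167
```

The key bottomed at tip 0.0880, which implies a depth of about 9 mm. That confirms key_20, roughly 11 mm proud. I'll release, retreat and check both places.

Run:
```python
from h import *
K=np.array([.56303,-.02676])
arm.move_l([*K,.0881],feed=.02); arm.grip(.04); arm.move_l([*K,.17],feed=.2)
p=viewpose(np.array([*K,.095]),-.92,.17,.0); arm.move_to(p,Rz(-.92)); arm.sleep(.2)
im,c=shot("wrist","fin"); shot("scene","finS"); shot("top","finT"); print(arm.current_t(),arm.current_force())
r=lambda n,y0,y1,x0,x1:cv2.resize(cv2.imread(f"pics/{n}.png")[y0:y1,x0:x1],(260,260*(y1-y0)//(x1-x0)),interpolation=cv2.INTER_CUBIC)
cv2.imwrite("pics/m7.png",np.hstack([r("fin",90,250,176,336),r("finS",150,250,320,420),r("finT",190,290,90,190)]))
```

```text
51.3833 [-0.6998  0.5367  0.9294]
```

View pics/m7.png

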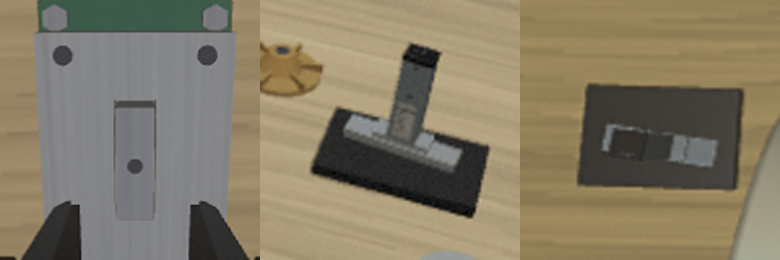

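The key lies flat and aligned in the keyway with its hole at (135,166) in the left crop. The gauge stands upright on its plate, and the robot is touching nothing.

```bash
python3 -c "
from rig import arm
print(arm.sign_off())"
```

```text
the job is handed in; nothing more can be done
None
```

I measured the keyway at about 8.7 to 9 mm deep, stood the gauge back on its plate, fitted key_20 fully home (about 11 mm proud), let go of it and handed the job in.

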